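Get the salt and a spice from the back of the seasoning caddy

ROBOT

A 7-joint arm with a two-finger parallel gripper is mounted at the origin on a cart in front of the work surface, level with it; the furniture and walls round the work are solid. World frame = base frame: x ahead of the robot, y to its left, z up, the work surface at z = 0. Lengths are in m, angles in rad, forces in N, time in s.
With the tool pointing down it reaches from about 0.4 to 0.85 m from the base axis. Payload 4.5 kg.
Tool frame: the origin (TCP) lies on the centre line of the jaws, within the pads' length; the fingertips stand r.tip_extent ahead of it and the grasp point (between the pads) is the TCP (r.tip_extent is the distance from the TCP to the fingertips, in m); z points along the fingers, y is the line along which they close (so a half turn about z gives the same grasp; the last joint's range is limited). The gripper opens to 88 mm and grips with 3 to 60 N. Pads are 18 mm wide; open, the fingers measure 123 mm over their backs; the gripper's body (75 mm by 187 mm) begins 45 mm behind the grasp point.
Start: joints at [1.283, 0.689, -0.195, 1.565, 0.157, 0.902, -0.215], TCP at [0.198, -0.593, 0.258] pointing down, gripper open.
Joint ranges: [-3.01, 3.01], [-0.46, 2.08], [-1.47, 1.51], [0.13, 2.56], [-1, 4.14], [0.04, 2.09], [-2.66, 2.66]. Speed limits (rad/s): [2.57, 2.57, 3.14, 3.14, 3.14, 3.14, 3.14].

INTERFACE

Orientations are given as a unit quaternion [x, y, z, w].
In Python, from plant import sensors, vision, finish_job, r gives the robot as it stands. The module is installed in compiled form; this text tells all that it offers.
- The arm moves only by the tool step_arm, never from a script. Its argument "steps" is a list of rows, each a list of 2 entries, a list of its own where there are three numbers: the shift along the tool's x, y, z in cm, then the turn, a rotation vector about the tool's x, y, z in degrees. A call has 1 to 12 rows; each row shifts and turns the commanded pose from where the row before left it, along the tool's axes as they then stand; what a row does not reach is not made up. A row lasts 1/8 s, in which the tool goes at most 62.5 mm and 10.7 degrees, less where a joint would pass 70% of its speed; a pose out of reach is approached as far as the arm can. A call with a gripper value outside its range is refused whole. "claw" is the opening, from -1 (shut) to 1 (fully open), set as the call begins (left out, the last holds). The fingers move at their own pace and stop on an object; "grip_force" is the grip in N (left out, the last holds). Time passes only in rows, so rows that do not move let the fingers close. It gives the time, the measured TCP pose, the force, the opening and the grip force at its end, in the units of the state.
- sensors.get_state(): the state, without advancing time (a new reading comes with each control period).
- vision.snapshot(name): name is "side" or "top" or "wrist"; returns a dict with "img" (384x512x3 uint8, red, green, blue), "fx", "fy", "cx", "cy" (pixels), "position" and "rotation" of the camera in the world. Camera axes: x right, y down, z forward; pixel columns grow to the right and rows downward; lengths in m; the calibration is good to about 2 mm. The wrist camera is an equidistant fisheye: a pixel r from the principal point sees the ray r / f radians off the axis. A picture is of the moment at which its call begins. There is no depth.
- finish_job(): hands the job in; it is judged then, once.
The state is a dict: "clock": time; "q": joint angles; "qd": joint speeds; "joint_torque": joint torques, N m; "tool_pos": TCP position; "eef_rot": TCP orientation; "contact_force": force on the tool from outside, world axes, zero at the start; "moment": the same for the moment, N m; "opening": opening from 0.0 (shut) to 1.0 (fully open); "finger_force": force on a finger pad.
Only numpy, scipy, OpenCV 4.12 (cv2) and the standard library are available. Lean on these libraries where they do the work, as an engineer would, in place of code of your own. Each camera call takes 0.05 s, during which the arm holds its last target. There are 200 camera calls.

TASK

I need the salt shaker and the red-topped spice jar from the back row of the wooden caddy: first clear the pepper mill and the oil bottle in front of them out of the way, standing both upright in the dark steel tray (never put the oily bottle down on the bare marble), and only then take the salt and that jar and stand them on the empty near half of the chopping board. Once both are on the board, put the mill and the oil bottle back, each upright in the compartment it came from. Leave the black-capped jar, the lemon and the garlic where they are and knock nothing over.

Things in the scene. Friction and masses are not known exactly. Their poses are not given: they have to be found in the camera images.
- caddy: Fixed oak caddy 149 (x) x 177 (y) x 45 mm; steel handle 12 mm out at each y end. Origin: centre of underside; +x from front row to back row, away from robot. Floor 8 mm, outer walls 8 mm, dividers 5 mm thick, 37 high. Front row: two 78 mm square compartments at x -27.6, y +-41.5 mm (mill, oil, either way round). Back row: three 50 mm ones at x 41.5, y 0, +-55.3 (salt, jars, any order).
- tray: Fixed pressed dark-steel drip tray 140 (x) x 200 (y) x 18 mm with a rolled rim, on one side of the caddy (the board on the other); long side roughly along the world's y. Origin: centre of underside, z up. Floor 5 mm above the worktop, inside 125 x 185 mm: room for mill and bottle side by side, for example at y = +50 and -50 mm.
- board: Wooden chopping board, fixed, 250 (x) x 360 (y) x 22 mm, its long side pointing away from the robot. Origin at the centre of its underside; z up, its own +y points towards the robot, its top is 22 mm above the worktop. Its near half (own y from 0 to +180 mm) is empty; lemon and garlic lie on the far half.
- pepper_mill: Turned dark-brown wooden pepper mill, 58 mm across the foot, 170 mm high, 0.15 to 0.25 kg. Origin at the centre of its foot, z up along its axis. The round head, 49 mm across, is widest 140 mm up and is the place to take it from above (it does not turn here); a 12 mm metal knob tops it from 158 mm up.
- oil_bottle: Square clear-glass olive oil bottle, gold cap, 56 mm wide, 281 high, 0.55-0.8 kg, oily foot. Origin: centre of foot, z up; flat sides along the caddy's x and y within 5 degrees. Take it at the cap from above, about 262 mm up, pads on two flat sides: to the touch it tapers straight from 56 mm square at 204 mm up to 29 mm at 279 mm up, so pads stop about 40 mm apart.
- salt_shaker: Clear glass salt shaker with a domed, pierced steel cap, 43 mm across, 90 mm high, 0.1 kg. Origin at the centre of its foot, z up. Take it from above at the cap, 34 mm across, 66 to 80 mm up; the glass below widens from 36 mm at 53 mm up.
- spice_jar_red: Cylindrical spice jar, 41 mm across over its whole height, 105 mm high, 0.11 kg; dark brown-red cap with a red and blue round label on top. Origin at the centre of its foot, z up.
- spice_jar_black: Cylindrical spice jar, 41 mm across, 105 mm high, 0.11 kg, with an all-black cap; stays in its compartment. Origin at the centre of its foot, z up.
- lemon: Yellow lemon, 72 x 57 x 58 mm, on the far half of the board. Origin at the middle of its underside.
- garlic: Garlic bulb, 53 mm across, 52 mm high, on the far half of the board. Origin at the middle of its underside.

How it is judged:
By the outcome, as a careful person would: the job done as asked, in the order asked, and still so for the second after the job is handed in, with the robot touching nothing.
It also fails if it takes over 144 s, if anything falls off the work surface, if the arm or the gripper's body presses on something with over 40 N, if the wrist force passes 120 N, or if a joint passes its speed limit or range.

## Working session

There is one attempt and no reset: what is moved stays moved. The work goes in short steps, Python scripts to look and compute and a tool call to move; the robot and the scene stay as the last step left them, time stands still between calls to the robot, and variables do not carry over. Pictures are saved under pics/ and viewed, at most 14 in all, crops included, and the job is handed in when it is done.

Besides the shell and the picture viewer there is one more tool, called after "Emit:" as name(argument=value, ...) on one line, values as JSON. step_arm: Moves the arm, as the interface text tells. Its arguments: {"type":"object","properties":{"steps":{"type":"array"},"claw":{"type":"number"},"grip_force":{"type":"number"}},"required":["steps"]}

```bash
mkdir -p pics
cat > h.py <<'E'
import numpy as np, cv2, json
from plant import sensors, vision, r
from scipy.spatial.transform import Rotation as R
def snap(n,save=None):
    s=vision.snapshot(n)
    if save: cv2.imwrite('pics/'+save+'.png',s['img'][:,:,::-1])
    s['position']=np.array(s['position']); s['rotation']=np.array(s['rotation']); return s
def ray(s,u,v,fish=False):
    a=np.array([(u-s['cx'])/s['fx'],(v-s['cy'])/s['fy']])
    if fish:
        t=np.hypot(*a); d=np.r_[a/max(t,1e-9)*np.sin(t),np.cos(t)]
    else: d=np.r_[a,1]
    return s['rotation']@(d/np.linalg.norm(d))
def hit(s,u,v,z,fish=False):
    d=ray(s,u,v,fish); p=s['position']; return p+d*(z-p[2])/d[2]
def proj(s,P):
    d=s['rotation'].T@(np.array(P)-s['position']); return s['cx']+s['fx']*d[0]/d[2], s['cy']+s['fy']*d[1]/d[2]
def st():
    s=sensors.get_state(); return s
def delta(target,st_=None):
    "shift in tool axes cm from measured to target"
    s=st_ or st(); return R.from_quat(s['eef_rot']).inv().apply(np.array(target)-s['tool_pos'])*100
E
python3 - <<'E'
from h import *
for n in ['side','top','wrist']:
    s=snap(n,n+'0'); print(n,s['fx'],s['cx'],s['cy'],s['position'],s['rotation'].round(3).tolist())
x=st(); print(x['clock'],x['tool_pos'],R.from_quat(x['eef_rot']).as_matrix().round(3),r.tip_extent,x['contact_force'])
E
```

```text
side 365.8073811721323 256.06733436706406 188.86160241187682 [0.33824019 0.69434685 0.76135318] [-0.169, 0.901, -0.393, 0.063]
top 420.17023066876396 256.5537416082925 191.40346049963182 [ 0.44819964 -0.00813862  1.15515623] [0.707, -0.703, 0.054, -0.05]
wrist 297.3186396354542 260.2317661548063 190.21707585656006 [ 0.26743525 -0.57063275  0.38496097] [0.803, -0.579, -0.083, 0.114]
0.15 [ 0.19749487 -0.59253055  0.25712173] [[ 0.949  0.316 -0.001]
 [ 0.316 -0.949  0.001]
 [-0.    -0.001 -1.   ]] 0.019 [ 0.17247482 -0.49333415 -0.56364349]
```

View pics/top0.png

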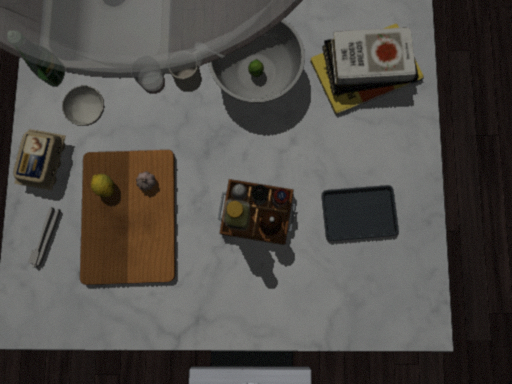

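View pics/side0.png

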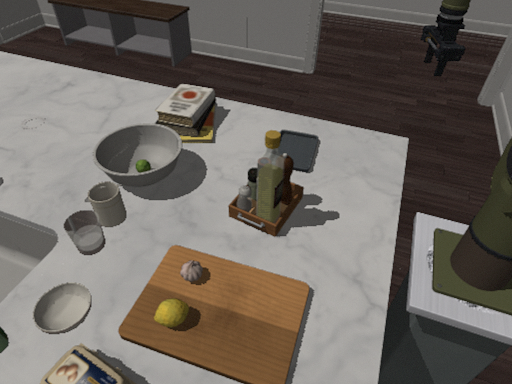

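The top view shows the oil bottle front left (cap about 235,210), the mill front right (268,218) and a back row of salt (238,188), black (260,192) and red (283,197). The tray is on the right (360,213) and the board on the left (128,217). The side view agrees.

Run:
```python
from h import *
im=cv2.imread('pics/top0.png')
c=im[165:285,205:410]; c=cv2.resize(c,None,fx=3.9,fy=3.9,interpolation=cv2.INTER_CUBIC)
c=(255*(c/255.)**0.6).astype(np.uint8); cv2.imwrite('pics/c1.png',c)
s=vision.snapshot('top'); s['position']=np.array(s['position']);s['rotation']=np.array(s['rotation'])
hsv=cv2.cvtColor(im,cv2.COLOR_BGR2HSV)
# board
def rect(m,z,name):
    cs,_=cv2.findContours(m,0,2); cc=max(cs,key=cv2.contourArea); b=cv2.boxPoints(cv2.minAreaRect(cc))
    P=np.array([hit(s,u,v,z)[:2] for u,v in b]); print(name,b.round().tolist(),P.round(3).tolist(),'ctr',P.mean(0).round(4),[np.linalg.norm(P[i]-P[i-1]).round(3) for i in range(4)])
    e=P-np.roll(P,1,0); print([round(float(np.degrees(np.arctan2(a[1],a[0]))),1) for a in e])
m=np.zeros(im.shape[:2],np.uint8); m[140:300,70:190]=cv2.inRange(hsv,(3,80,40),(25,255,255))[140:300,70:190]
rect(cv2.morphologyEx(m,cv2.MORPH_CLOSE,np.ones((9,9))),0.022,'board')
m=np.zeros(im.shape[:2],np.uint8); m[170:260,305:415]=(im.max(2)<75)[170:260,305:415]*255
rect(cv2.morphologyEx(m,cv2.MORPH_OPEN,np.ones((5,5))),0.018,'tray')
```

```text
Traceback (most recent call last):
  File "h.py", line 15, in hit
    d=ray(s,u,v,fish); p=s['position']; return p+d*(z-p[2])/d[2]
  File "h.py", line 13, in ray
    return s['rotation']@(d/np.linalg.norm(d))
           ~~~~~~~~~~~~~^^~~~~~~~~~~~~~~~~~~~~
ValueError: matmul: Input operand 1 has a mismatch in its core dimension 0, with gufunc signature (n?,k),(k,m?)->(n?,m?) (size 3 is different from 4)
```

View pics/c1.png

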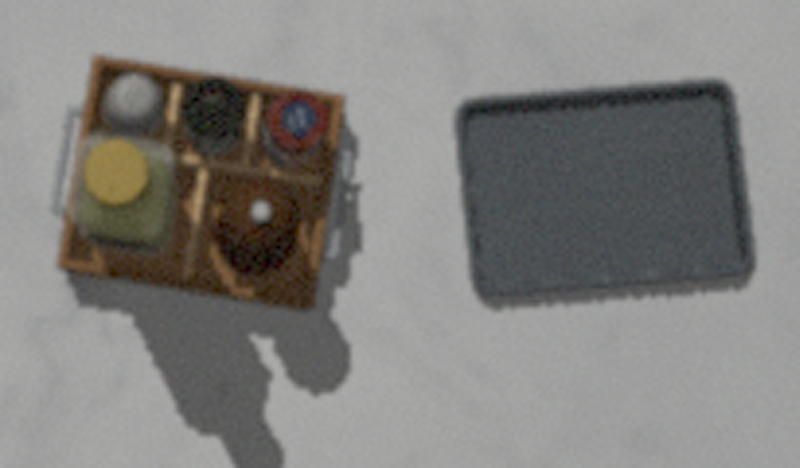

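The crop shows caddy rim corners at (95,57), (343,97), (313,307) and (58,267). Tops are salt (133,97), black (215,113), red (298,122), gold cap (117,172) and mill knob (261,210). The tray corners are near (462,95) to (750,285). The camera rotation is a quaternion, so I'll fix that in the helper.

```bash
sed -i "s/s\['rotation'\]=np.array(s\['rotation'\])/s['rotation']=R.from_quat(s['rotation']).as_matrix()/" h.py
python3 - <<'E'
from h import *
s=snap('top'); print(s['rotation'].round(2).tolist()); im=np.ascontiguousarray(s['img'][:,:,::-1])
hsv=cv2.cvtColor(im,cv2.COLOR_BGR2HSV)
def show(b,z,name):
    P=np.array([hit(s,u,v,z)[:2] for u,v in b]); print(name,np.round(b).tolist(),P.round(3).tolist(),'ctr',P.mean(0).round(4),[np.linalg.norm(P[i]-P[i-1]).round(3) for i in range(4)])
    e=P-np.roll(P,1,0); print([round(float(np.degrees(np.arctan2(a[1],a[0]))),1) for a in e])
def rect(m,z,name):
    cs,_=cv2.findContours(m,0,2); cc=max(cs,key=cv2.contourArea); show(cv2.boxPoints(cv2.minAreaRect(cc)),z,name)
m=np.zeros(im.shape[:2],np.uint8); m[140:300,70:190]=cv2.inRange(hsv,(3,80,40),(25,255,255))[140:300,70:190]
rect(cv2.morphologyEx(m,cv2.MORPH_CLOSE,np.ones((9,9))),0.022,'board')
m=np.zeros(im.shape[:2],np.uint8); m[170:260,305:415]=(im.max(2)<75)[170:260,305:415]*255
rect(cv2.morphologyEx(m,cv2.MORPH_OPEN,np.ones((5,5))),0.018,'tray')
k=lambda a,b:((a+.5)/3.9-.5+205,(b+.5)/3.9-.5+165)
show([k(95,57),k(343,97),k(313,307),k(58,267)],.045,'caddy')
for n,a,b,z in [('salt',133,97,.085),('black',215,113,.105),('red',298,122,.105),('oil',117,172,.281),('mill',261,210,.168)]: print(n,hit(s,*k(a,b),z).round(4))
E
```

```text
[[0.01, -0.99, 0.15], [-1.0, -0.01, -0.0], [0.01, -0.15, -0.99]]
board [[80.0, 150.0], [174.0, 150.0], [174.0, 284.0], [80.0, 284.0]] [[0.729, 0.474], [0.731, 0.215], [0.368, 0.202], [0.367, 0.45]] ctr [0.5487 0.3353] [np.float64(0.363), np.float64(0.259), np.float64(0.363), np.float64(0.247)]
[3.9, -89.6, -178.0, 90.3]
tray [[321.0, 190.0], [394.0, 184.0], [399.0, 239.0], [325.0, 244.0]] [[0.622, -0.19], [0.64, -0.393], [0.491, -0.398], [0.474, -0.199]] ctr [ 0.5569 -0.2949] [np.float64(0.148), np.float64(0.204), np.float64(0.149), np.float64(0.2)]
[3.6, -85.0, -177.9, 94.9]
caddy [[229.0, 179.0], [293.0, 190.0], [285.0, 243.0], [220.0, 233.0]] [[0.646, 0.06], [0.619, -0.11], [0.476, -0.089], [0.502, 0.083]] ctr [ 0.5607 -0.0138] [np.float64(0.146), np.float64(0.173), np.float64(0.145), np.float64(0.174)]
[-9.0, -98.9, 171.6, 81.5]
salt [0.612  0.0324 0.085 ]
black [ 0.5988 -0.0215  0.105 ]
red [ 0.5933 -0.0753  0.105 ]
oil [0.5413 0.0331 0.281 ]
mill [ 0.5308 -0.0488  0.168 ]
```

Emit:
step_arm(steps=[[[0, 0, -3], [0, 0, 0]], [[0, 0, -4], [0, 0, 0]], [[0, 0, -4], [0, 0, 0]], [[0, 0, -4], [0, 0, 0]], [[3, -2.8, -2], [0, 0, 0]], [[3.3, -3, 0], [0, 0, 0]], [[3.3, -3, 0], [0, 0, 0]], [[3.3, -3, 0], [0, 0, 0]], [[3.3, -3, 0], [0, 0, 0]], [[3.3, -3, 0], [0, 0, 0]], [[3.3, -3, 0], [0, 0, 0]], [[3.3, -3, 0], [0, 0, 0]]], claw=1, grip_force=40)

```text
clock: 1.75
tool_pos: [0.3705, -0.2832, 0.4278]
eef_rot: [0.987, 0.16, 0.0, 0.0]
contact_force: [0.8, -0.9, -0.0]
opening: 0.998
finger_force: 0.0
```

Emit:
step_arm(steps=[[[3.3, -3, 0], [0, 0, 0]], [[3.3, -3, 0], [0, 0, 0]], [[3.3, -3, 0], [0, 0, 0]], [[3.3, -3, 0], [0, 0, 0]], [[3.3, -3, 0], [0, 0, 0]], [[3.3, -3, 0], [0, 0, 0]], [[0, 0, 0], [0, 0, -9]], [[0, 0, 0], [0, 0, -9]], [[0, 0, 0], [0, 0, -9]], [[0, 0, 0], [0, 0, -9]], [[0, 0, 0], [0, 0, -9]], [[0, 0, 0], [0, 0, -9]]])

```text
clock: 3.25
tool_pos: [0.5007, -0.0513, 0.4276]
eef_rot: [0.805, 0.593, -0.0, 0.0]
contact_force: [0.4, -0.3, -0.7]
opening: 1.002
finger_force: 0.0
```

Emit:
step_arm(steps=[[[0, 0, 0], [0, 0, -9]], [[0, 0, 0], [0, 0, 0]], [[0, 0, 0], [0, 0, 0]]])

```text
clock: 3.62
tool_pos: [0.5009, -0.0513, 0.4277]
eef_rot: [0.759, 0.651, -0.0, 0.0]
contact_force: [0.7, 0.1, -0.5]
opening: 1.003
finger_force: 0.0
```

Run:
```python
from h import *
x=st(); s=snap('wrist','w1'); M=R.from_quat(x['eef_rot']).as_matrix(); print(x['clock'],x['tool_pos'],M.round(3).tolist(),x['q'])
cm=s['position']; print(cm,s['rotation'].round(3).tolist())
print(delta([.5403,.0322,.42]))
```

```text
3.625 [ 0.50085947 -0.0512958   0.42767003] [[0.152, 0.988, -0.0], [0.988, -0.152, -0.0], [-0.0, -0.0, -1.0]] [ 0.45337897  0.39578049 -0.66945619  1.63869857  0.25994186  1.1981157
 -0.42603478]
[0.51318955 0.01924548 0.55563215] [[0.988, -0.145, -0.042], [-0.151, -0.949, -0.277], [0.001, 0.28, -0.96]]
[8.844853   2.63514787 0.77015407]
```

View pics/w1.png

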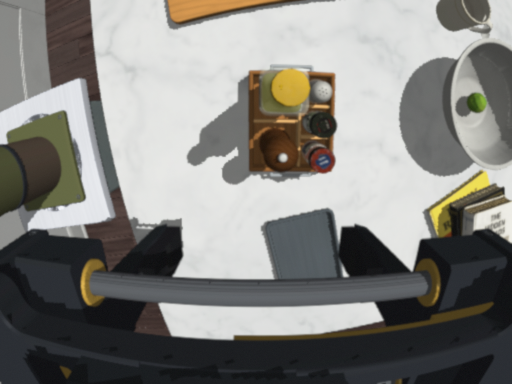

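The wrist view shows the gold cap at about (290,87), the mill knob at (283,158), salt (321,91), black (319,124) and red (321,159). The caddy's sides line up with the image axes, so the yaw is right. Next I measure the tops precisely.

Run:
```python
from h import *
im=cv2.imread('pics/w1.png'); s=snap('wrist'); hsv=cv2.cvtColor(im,cv2.COLOR_BGR2HSV)
m=cv2.inRange(hsv,(20,150,120),(35,255,255)); m[:50]=0;m[130:]=0;m[:,:240]=0;m[:,340:]=0
cs,_=cv2.findContours(m,0,2);c=max(cs,key=cv2.contourArea);(u,v),rr=cv2.minEnclosingCircle(c); print(u,v,rr)
P=hit(s,u,v,.287,True);print('cap',P, 'dia',2*np.linalg.norm(hit(s,u+rr,v,.287,True)-P))
for n,u,v,z in [('mill',283,158,.174),('salt',321,91,.095),('black',321,124,.113),('red',322,159,.113)]: print(n,hit(s,u,v,z,True).round(4))
for u,v in [(250,71),(335,72),(335,172),(249,172)]: print(hit(s,u,v,.045,True).round(4))
print(delta([P[0],P[1],.27]))
```

```text
290.0957946777344 86.85958099365234 19.352413177490234
cap [0.54224907 0.03241388 0.287     ] dia 0.034966845079614305
mill [ 0.5326 -0.0522  0.174 ]
salt [0.61   0.0297 0.095 ]
black [ 0.5997 -0.0201  0.113 ]
red [ 0.595  -0.0737  0.113 ]
[0.5055 0.0811 0.045 ]
[0.65   0.0616 0.045 ]
[ 0.629  -0.1148  0.045 ]
[ 0.4765 -0.0923  0.045 ]
[ 8.89037898  2.83173948 15.77117019]
```

Emit:
step_arm(steps=[[[4.4, 1.4, 0], [0, 0, 0]], [[4.5, 1.4, 0], [0, 0, 0]], [[0, 0, 2], [0, 0, 0]], [[0, 0, 3], [0, 0, 0]], [[0, 0, 3], [0, 0, 0]], [[0, 0, 3], [0, 0, 0]], [[0, 0, 2.5], [0, 0, 0]], [[0, 0, 2.3], [0, 0, 0]], [[0, 0, 0], [0, 0, 0]], [[0, 0, 0], [0, 0, 0]]])

```text
clock: 4.97
tool_pos: [0.5424, 0.0329, 0.2705]
eef_rot: [0.758, 0.652, 0.001, 0.0]
contact_force: [-0.6, 0.8, -0.2]
opening: 0.997
finger_force: 0.0
```

Emit:
step_arm(steps=[[[0, 0, 0], [0, 0, 0]], [[0, 0, 0], [0, 0, 0]], [[0, 0, 0], [0, 0, 0]], [[0, 0, 0], [0, 0, 0]], [[0, 0, 0], [0, 0, 0]], [[0, 0, 0], [0, 0, 0]], [[0, 0, 0], [0, 0, 0]], [[0, 0, 0], [0, 0, 0]]], claw=-1, grip_force=40)

```text
clock: 5.98
tool_pos: [0.5417, 0.0327, 0.2697]
eef_rot: [0.758, 0.652, -0.0, -0.0]
contact_force: [-1.2, 0.8, 1.8]
opening: 0.453
finger_force: 39.5
```

Emit:
step_arm(steps=[[[0, 0, -0.5], [0, 0, 0]], [[0, 0, -1], [0, 0, 0]], [[0, 0, -1.5], [0, 0, 0]], [[0, 0, -2], [0, 0, 0]], [[0, 0, -2], [0, 0, 0]], [[0, 0, -2.5], [0, 0, 0]], [[0, 0, -2.5], [0, 0, 0]], [[0, 0, -2.5], [0, 0, 0]], [[0, 0, -2.5], [0, 0, 0]], [[0, 0, -2], [0, 0, 0]], [[0, 0, -1], [0, 0, 0]], [[0, 0, 0], [0, 0, 0]]])

```text
clock: 7.48
tool_pos: [0.5419, 0.0328, 0.4703]
eef_rot: [0.758, 0.652, 0.0, 0.0]
contact_force: [0.6, 0.7, -7.8]
opening: 0.447
finger_force: 38.7
```

Run:
```python
from h import *
x=st(); print(x['tool_pos'],x['contact_force'],x['opening'],x['q'],delta([.5495,-.3445,.47]))
s=snap('wrist','w2')
im=cv2.imread('pics/w2.png'); im[:,:0]=0; cv2.imwrite('pics/w2.png',(255*(im/255.)**.6).astype(np.uint8))
```

```text
[0.54186623 0.03282454 0.47027468] [ 0.62225575  0.66218691 -7.84460064] 0.4473018789455951 [ 0.26417636  0.43573109 -0.67287304  1.44363361  0.2729587   1.35559336
 -0.57005019] [-3.71999271e+01  6.36289533e+00  2.44307368e-02]
```

View pics/w2.png

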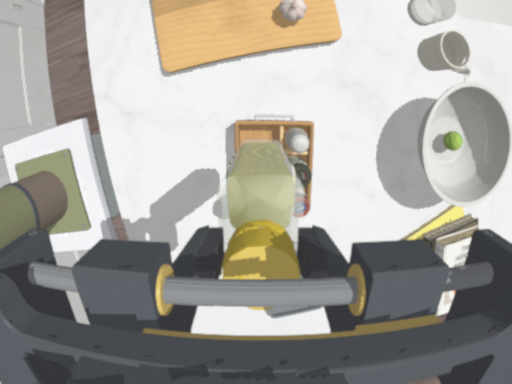

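The bottle is held upright at (262,250) and its compartment is empty. Next I carry it over to the tray.

Emit:
step_arm(steps=[[[-1.2, 0.2, 0], [0, 0, 0]], [[-2.5, 0.4, 0], [0, 0, 0]], [[-3.5, 0.6, 0], [0, 0, 0]], [[-4, 0.7, 0], [0, 0, 0]], [[-4, 0.7, 0], [0, 0, 0]], [[-4, 0.7, 0], [0, 0, 0]], [[-4, 0.7, 0], [0, 0, 0]], [[-4, 0.7, 0], [0, 0, 0]], [[-4, 0.7, 0], [0, 0, 0]], [[-3, 0.5, 0], [0, 0, 0]], [[-2, 0.4, 0], [0, 0, 0]], [[-1, 0.1, 0], [0, 0, 0]]])

```text
clock: 9.02
tool_pos: [0.5487, -0.3472, 0.4682]
eef_rot: [0.759, 0.651, -0.001, -0.001]
contact_force: [0.3, -0.0, -8.7]
opening: 0.453
finger_force: 38.7
```

Emit:
step_arm(steps=[[[0, 0, 0], [0, 0, 0]], [[0, 0, 2], [0, 0, 0]], [[0, 0, 3], [0, 0, 0]], [[0, 0, 3], [0, 0, 0]], [[0, 0, 3], [0, 0, 0]], [[0, 0, 3], [0, 0, 0]], [[0, 0, 2], [0, 0, 0]], [[0, 0, 1], [0, 0, 0]], [[0, 0, 0], [0, 0, 0]]])

```text
clock: 10.15
tool_pos: [0.5497, -0.344, 0.2996]
eef_rot: [0.758, 0.653, -0.0, -0.0]
contact_force: [-0.7, -0.4, -7.8]
opening: 0.455
finger_force: 38.7
```

Run:
```python
from h import *
x=st(); print(x['clock'],x['tool_pos'],x['contact_force'],x['opening'])
s=snap('top'); im=s['img'][165:285,205:410][:,:,::-1]; im=cv2.resize(im,None,fx=3.9,fy=3.9,interpolation=cv2.INTER_CUBIC); cv2.imwrite('pics/t2.png',(255*(im/255.)**.6).astype(np.uint8))
```

```text
10.15 [ 0.54974113 -0.34398157  0.29959244] [-0.68018104 -0.44346477 -7.77457671] 0.4553351774822854
```

View pics/t2.png

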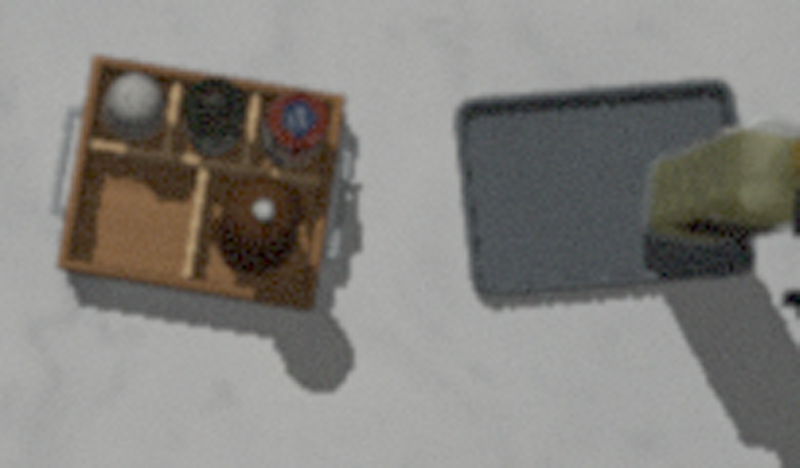

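The bottle's foot hangs over the right end of the tray, spanning about x 650–752 in the crop. I'll nudge it 8 mm inward and lower it.

Emit:
step_arm(steps=[[[0.8, 0, 0], [0, 0, 0]], [[0, 0, 1], [0, 0, 0]], [[0, 0, 1], [0, 0, 0]], [[0, 0, 0.5], [0, 0, 0]], [[0, 0, 0.3], [0, 0, 0]], [[0, 0, 0.2], [0, 0, 0]], [[0, 0, 0.2], [0, 0, 0]], [[0, 0, 0.1], [0, 0, 0]], [[0, 0, 0], [0, 0, 0]], [[0, 0, 0], [0, 0, 0]]])

```text
clock: 11.45
tool_pos: [0.551, -0.337, 0.2669]
eef_rot: [0.758, 0.652, -0.0, 0.0]
contact_force: [-0.5, -0.9, -8.0]
opening: 0.455
finger_force: 38.7
```

Emit:
step_arm(steps=[[[0, 0, 0.1], [0, 0, 0]], [[0, 0, 0.1], [0, 0, 0]], [[0, 0, 0], [0, 0, 0]], [[0, 0, 0], [0, 0, 0]]])

```text
clock: 11.95
tool_pos: [0.5516, -0.3373, 0.2667]
eef_rot: [0.758, 0.652, 0.0, 0.001]
contact_force: [-1.1, 0.3, 5.6]
opening: 0.451
finger_force: 39.9
```

Emit:
step_arm(steps=[[[0, 0, 0], [0, 0, 0]], [[0, 0, 0], [0, 0, 0]], [[0, 0, 0], [0, 0, 0]], [[0, 0, 0], [0, 0, 0]], [[0, 0, 0], [0, 0, 0]], [[0, 0, -1.5], [0, 0, 0]], [[0, 0, -2.5], [0, 0, 0]], [[0, 0, -3], [0, 0, 0]], [[0, 0, -2], [0, 0, 0]], [[4, -0.9, 0], [0, 0, 0]], [[4, -0.9, 0], [0, 0, 0]], [[4, -0.9, 0], [0, 0, 0]]], claw=1)

```text
clock: 13.45
tool_pos: [0.5423, -0.2128, 0.356]
eef_rot: [0.758, 0.652, 0.001, 0.001]
contact_force: [1.0, 0.1, 0.2]
opening: 0.999
finger_force: 0.0
```

Emit:
step_arm(steps=[[[4, -0.9, 0], [0, 0, 0]], [[4, -0.9, 0], [0, 0, 0]], [[4, -0.9, 0], [0, 0, 0]], [[4, -0.9, 0], [0, 0, 0]], [[0, 0, 0], [0, 0, 0]], [[0, 0, 0], [0, 0, 0]]])

```text
clock: 14.2
tool_pos: [0.5306, -0.0513, 0.3554]
eef_rot: [0.758, 0.652, 0.0, 0.001]
contact_force: [0.2, -0.9, -0.0]
opening: 0.996
finger_force: 0.0
```

Run:
```python
from h import *
x=st(); print(x['clock'],x['tool_pos'],delta([.5317,-.0505,.148])); s=snap('wrist','w3')
t=snap('top'); im=t['img'][165:285,205:410][:,:,::-1]; im=cv2.resize(im,None,fx=3.9,fy=3.9,interpolation=cv2.INTER_CUBIC)
a=(255*(im/255.)**.6).astype(np.uint8); b=cv2.resize(cv2.imread('pics/w3.png')[:,:],(800,600))[:130]; cv2.imwrite('pics/t3.png',np.vstack([b,a[:,:800]]) if a.shape[1]>=800 else a)
```

```text
14.2 [ 0.53064533 -0.05126462  0.35541818] [ 0.11058489  0.0670702  20.74182416]
```

View pics/t3.png

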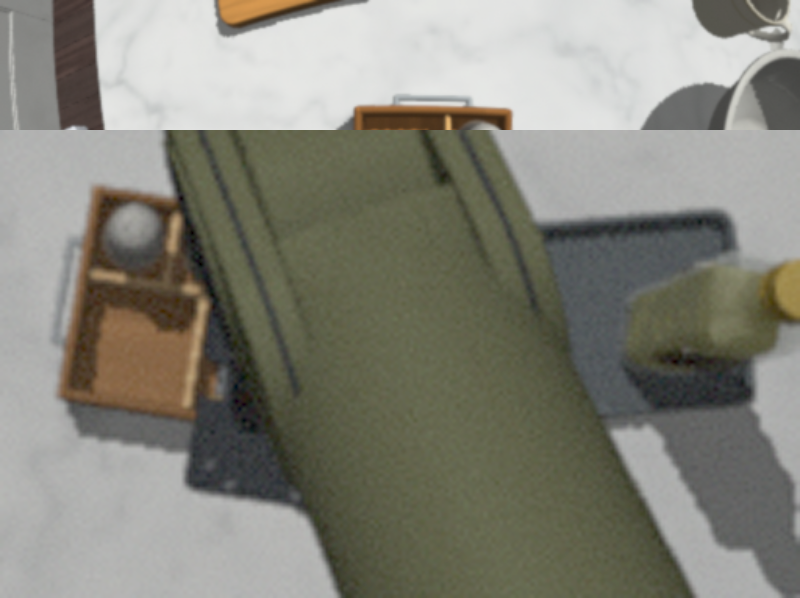

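The bottle stands upright in the tray, with its foot at about (630–735, 370) in the picture. Now the mill.

Emit:
step_arm(steps=[[[0.1, 0.1, 2], [0, 0, 0]], [[0, 0, 3], [0, 0, 0]], [[0, 0, 3], [0, 0, 0]], [[0, 0, 3], [0, 0, 0]], [[0, 0, 3], [0, 0, 0]], [[0, 0, 3], [0, 0, 0]], [[0, 0, 2], [0, 0, 0]], [[0, 0, 1.2], [0, 0, 0]], [[0, 0, 0.5], [0, 0, 0]], [[0, 0, 0], [0, 0, 0]], [[0, 0, 0], [0, 0, 0]]])

```text
clock: 15.68
tool_pos: [0.532, -0.0498, 0.1484]
eef_rot: [0.758, 0.652, 0.0, 0.001]
contact_force: [0.5, 1.0, -0.4]
opening: 1.0
finger_force: 0.0
```

Emit:
step_arm(steps=[[[0, 0, 0], [0, 0, 0]], [[0, 0, 0], [0, 0, 0]], [[0, 0, 0], [0, 0, 0]], [[0, 0, 0], [0, 0, 0]], [[0, 0, 0], [0, 0, 0]], [[0, 0, 0], [0, 0, 0]], [[0, 0, 0], [0, 0, 0]]], claw=-1, grip_force=20)

```text
clock: 16.55
tool_pos: [0.5313, -0.0497, 0.1477]
eef_rot: [0.758, 0.652, -0.0, -0.0]
contact_force: [-1.7, 0.9, 2.3]
opening: 0.531
finger_force: 19.7
```

Run:
```python
from h import *
x=st(); print(x['clock'],x['tool_pos'],x['opening']*88,x['contact_force'],x['moment'])
```

```text
16.55 [ 0.5313153  -0.04970617  0.14774125] 46.74709663242654 [-1.67981453  0.88513762  2.27651835] [-0.0162196   0.20484679  0.03256391]
```

Emit:
step_arm(steps=[[[0, 0, -0.5], [0, 0, 0]], [[0, 0, -1.5], [0, 0, 0]], [[0, 0, -2], [0, 0, 0]], [[0, 0, -2.5], [0, 0, 0]], [[0, 0, -2.5], [0, 0, 0]], [[0, 0, -1], [0, 0, 0]], [[-1.7, 0.4, 0], [0, 0, 0]], [[-3, 0.9, 0], [0, 0, 0]], [[-3, 0.9, 0], [0, 0, 0]], [[-3, 0.9, 0], [0, 0, 0]], [[-3, 0.9, 0], [0, 0, 0]], [[-3, 0.9, 0], [0, 0, 0]]])

```text
clock: 18.05
tool_pos: [0.5539, -0.225, 0.2462]
eef_rot: [0.758, 0.652, -0.001, -0.001]
contact_force: [0.3, -0.2, -2.6]
opening: 0.532
finger_force: 19.7
```

Emit:
step_arm(steps=[[[-2, 0.5, 0], [0, 0, 0]], [[0, 0, 0], [0, 0, 0]], [[0, 0, 2], [0, 0, 0]], [[0, 0, 2.5], [0, 0, 0]], [[0, 0, 2.5], [0, 0, 0]], [[0, 0, 1], [0, 0, 0]], [[0, 0, 0.5], [0, 0, 0]], [[0, 0, 0], [0, 0, 0]], [[0, 0, 0], [0, 0, 0]]])

```text
clock: 19.18
tool_pos: [0.5576, -0.2427, 0.1635]
eef_rot: [0.758, 0.652, 0.0, 0.001]
contact_force: [0.3, -0.9, -1.9]
opening: 0.533
finger_force: 19.7
```

Run:
```python
from h import *
x=st(); print(x['clock'],x['tool_pos'],x['opening']*88,x['contact_force'],x['moment'],delta([.556,-.243,.1447]))
```

```text
19.175 [ 0.5575892  -0.24270724  0.16354957] 46.90140178923245 [ 0.31459907 -0.91006242 -1.91657351] [-0.06262325 -0.03970079 -0.03296242] [-0.0522533  -0.1556736   1.88473082]
```

Emit:
step_arm(steps=[[[0, 0, 0.8], [0, 0, 0]], [[0, 0, 0.6], [0, 0, 0]], [[0, 0, 0.3], [0, 0, 0]], [[0, 0, 0.15], [0, 0, 0]], [[0, 0, 0.15], [0, 0, 0]], [[0, 0, 0.1], [0, 0, 0]], [[0, 0, 0], [0, 0, 0]], [[0, 0, 0], [0, 0, 0]]])

```text
clock: 20.18
tool_pos: [0.5573, -0.2425, 0.1446]
eef_rot: [0.758, 0.652, -0.0, 0.001]
contact_force: [-6.0, 1.9, 18.1]
opening: 0.532
finger_force: 19.8
```

Emit:
step_arm(steps=[[[0, 0, -0.1], [0, 0, 0]], [[0, 0, 0], [0, 0, 0]]])

```text
clock: 20.42
tool_pos: [0.5572, -0.2425, 0.1447]
eef_rot: [0.758, 0.652, -0.0, 0.001]
contact_force: [-4.3, 0.5, 11.6]
opening: 0.534
finger_force: 19.8
```

Emit:
step_arm(steps=[[[0, 0, 0], [0, 0, 0]], [[0, 0, 0], [0, 0, 0]], [[0, 0, 0], [0, 0, 0]], [[0, 0, 0], [0, 0, 0]], [[0, 0, 0], [0, 0, 0]], [[0, 0, -2], [0, 0, 0]], [[0, 0, -3], [0, 0, 0]], [[0, 0, -3], [0, 0, 0]], [[0, 0, -3], [0, 0, 0]], [[0, 0, -1], [0, 0, 0]], [[3, 0.1, 0], [0, 0, 0]], [[3, 0.1, 0], [0, 0, 0]]], claw=1)

```text
clock: 21.92
tool_pos: [0.5675, -0.1834, 0.2619]
eef_rot: [0.758, 0.652, -0.0, -0.0]
contact_force: [-0.5, 0.5, -0.5]
opening: 1.0
finger_force: 0.0
```

Emit:
step_arm(steps=[[[4, 0.2, 0], [0, 0, 0]], [[4, 0.2, 0], [0, 0, 0]], [[4, 0.2, 0], [0, 0, 0]], [[4, 0.2, 0], [0, 0, 0]], [[0, 0, 0], [0, 0, 0]], [[0, 0, 0], [0, 0, 0]]])

```text
clock: 22.68
tool_pos: [0.5992, -0.0276, 0.2618]
eef_rot: [0.758, 0.652, -0.001, -0.0]
contact_force: [-0.1, -0.2, -0.1]
opening: 1.0
finger_force: 0.0
```

Run:
```python
from h import *
x=st(); print(x['clock'],x['tool_pos'],x['contact_force']); s=snap('wrist','w4'); print(s['position'].tolist(),R.from_matrix(s['rotation']).as_quat().tolist())
t=snap('side','s4')
a=cv2.resize(cv2.imread('pics/w4.png'),(400,300)); b=cv2.imread('pics/s4.png')[100:280,180:420]
cv2.imwrite('pics/m4.png',np.hstack([cv2.imread('pics/w4.png'),cv2.resize(b,(280,210)) if 0 else cv2.copyMakeBorder(cv2.resize(b,(280,210)),0,174,0,0,0)]))
```

```text
22.675 [ 0.59915301 -0.02762768  0.26178479] [-0.08777055 -0.21487865 -0.08104754]
[0.611567156497256, 0.043081181136755554, 0.3896772622146225] [0.9870503462179129, -0.07392918278715384, -0.011015522729833738, 0.14193219586306163]
```

View pics/m4.png

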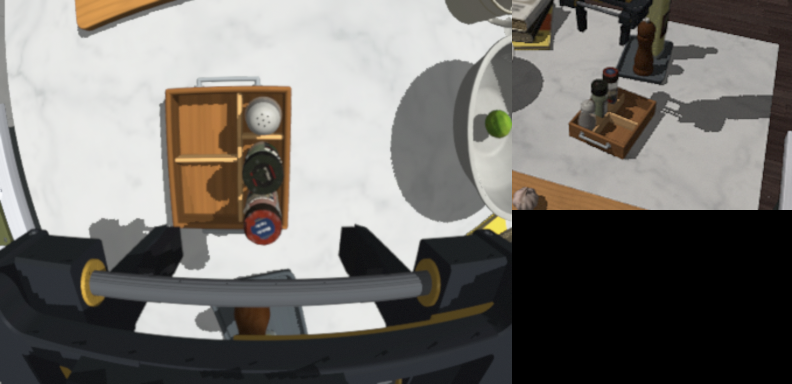

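Both mill and bottle stand in the tray. The wrist view shows the salt top at (263,117), the red cap at (262,224), and the caddy rim corners at (166,89) and (291,87).

Run:
```python
from h import *
s=snap('wrist'); x=st()
for n,u,v,z in [('salt',263,117,.094),('black',263,170,.113),('red',262,225,.113)]:
    P=hit(s,u,v,z,True); print(n,P.round(4),delta([P[0],P[1],.082 if n=='salt' else .095]).round(2))
for u,v in [(166,89),(291,87),(289,224),(173,227)]: print(hit(s,u,v,.045,True).round(4))
```

```text
salt [0.6126 0.0302 0.094 ] [ 6.03  0.43 18.02]
black [ 0.605  -0.0188  0.113 ] [ 1.07  0.42 16.72]
red [ 0.5956 -0.0748  0.113 ] [-4.6   0.34 16.73]
[0.5054 0.0815 0.045 ]
[0.6497 0.0582 0.045 ]
[ 0.6255 -0.1074  0.045 ]
[ 0.4766 -0.0902  0.045 ]
```

Emit:
step_arm(steps=[[[3, 0.2, 0], [0, 0, 0]], [[3, 0.2, 0], [0, 0, 0]], [[0, 0, 3], [0, 0, 0]], [[0, 0, 4], [0, 0, 0]], [[0, 0, 4], [0, 0, 0]], [[0, 0, 3], [0, 0, 0]], [[0, 0, 2], [0, 0, 0]], [[0, 0, 1.2], [0, 0, 0]], [[0, 0, 0.2], [0, 0, 0]], [[0, 0, 0], [0, 0, 0]], [[0, 0, 0], [0, 0, 0]]])

```text
clock: 24.2
tool_pos: [0.6132, 0.0322, 0.0897]
eef_rot: [0.758, 0.652, 0.001, 0.001]
contact_force: [-0.2, 0.7, -0.1]
opening: 0.996
finger_force: 0.0
```

Emit:
step_arm(steps=[[[0, 0, 0], [0, 0, 0]], [[0, 0, 0], [0, 0, 0]], [[0, 0, 0], [0, 0, 0]], [[0, 0, 0], [0, 0, 0]], [[0, 0, 0], [0, 0, 0]], [[0, 0, 0], [0, 0, 0]], [[0, 0, 0], [0, 0, 0]], [[0, 0, 0], [0, 0, 0]], [[0, 0, 0], [0, 0, 0]]], claw=-1, grip_force=15)

```text
clock: 25.32
tool_pos: [0.6125, 0.0321, 0.0887]
eef_rot: [0.758, 0.652, -0.0, 0.0]
contact_force: [0.2, 1.7, -0.5]
opening: 0.374
finger_force: 14.9
```

Emit:
step_arm(steps=[[[0, 0, -0.5], [0, 0, 0]], [[0, 0, -1.5], [0, 0, 0]], [[0, 0, -2], [0, 0, 0]], [[0, 0, -2.5], [0, 0, 0]], [[0, 0, -2.5], [0, 0, 0]], [[0, 0, -2], [0, 0, 0]], [[0, 0, -1], [0, 0, 0]], [[1, -0.6, 0], [0, 0, 0]], [[2.5, -1.6, 0], [0, 0, 0]], [[3, -1.8, 0], [0, 0, 0]], [[3, -1.8, 0], [0, 0, 0]], [[3, -1.8, 0], [0, 0, 0]]])

```text
clock: 26.82
tool_pos: [0.5544, 0.1687, 0.208]
eef_rot: [0.758, 0.653, -0.001, -0.001]
contact_force: [0.5, 0.2, -0.5]
opening: 0.371
finger_force: 14.9
```

Emit:
step_arm(steps=[[[3, -1.9, 0], [0, 0, 0]], [[3, -1.9, 0], [0, 0, 0]], [[3, -1.9, 0], [0, 0, 0]], [[3, -1.9, 0], [0, 0, 0]], [[3, -1.9, 0], [0, 0, 0]], [[2.5, -1.5, 0], [0, 0, 0]], [[1.5, -1, 0], [0, 0, 0]], [[0, 0, 0], [0, 0, 0]], [[0, 0, 2], [0, 0, 0]], [[0, 0, 3], [0, 0, 0]], [[0, 0, 2], [0, 0, 0]], [[0, 0, 0], [0, 0, 0]]])

```text
clock: 28.32
tool_pos: [0.4658, 0.3701, 0.1371]
eef_rot: [0.759, 0.652, -0.002, 0.001]
contact_force: [0.5, -0.5, -1.0]
opening: 0.367
finger_force: 14.9
```

Run:
```python
from h import *
x=st(); print(x['clock'],x['tool_pos'],x['opening']*88,x['contact_force'],x['q']); snap('top','t5')
im=cv2.imread('pics/t5.png')[130:310,50:310]; im=cv2.resize(im,None,fx=3,fy=3,interpolation=cv2.INTER_CUBIC); cv2.imwrite('pics/t5c.png',(255*(im/255.)**.6).astype(np.uint8))
```

```text
28.325 [0.46575822 0.37005758 0.13711458] 32.335861386751674 [ 0.46853146 -0.47012858 -1.00873652] [-0.51529048  0.83810368 -0.41536819  1.74800694  0.507365    0.66881842
 -1.36621272]
```

View pics/t5c.png

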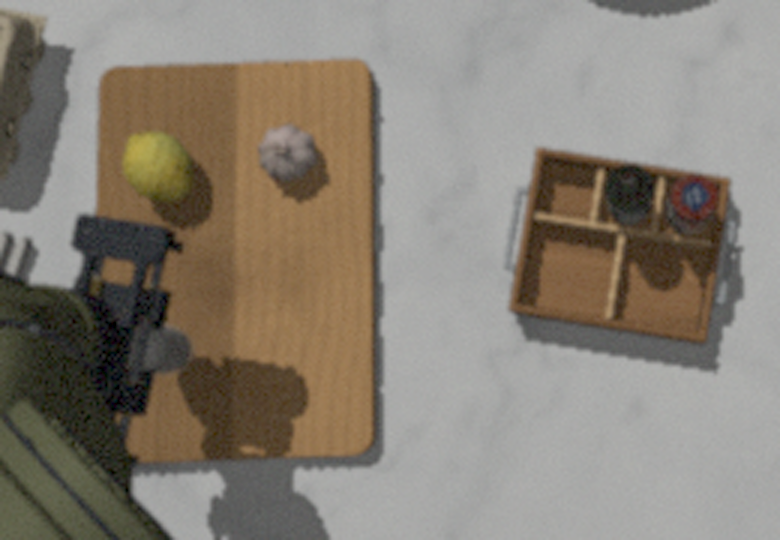

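The salt hangs at about (165,348) in the crop, over the board's near half (rows 262–460). Lowering it.

Emit:
step_arm(steps=[[[0, 0, 1.5], [0, 0, 0]], [[0, 0, 1], [0, 0, 0]], [[0, 0, 0.4], [0, 0, 0]], [[0, 0, 0.2], [0, 0, 0]], [[0, 0, 0.15], [0, 0, 0]], [[0, 0, 0.1], [0, 0, 0]], [[0, 0, 0], [0, 0, 0]], [[0, 0, 0], [0, 0, 0]]])

```text
clock: 29.38
tool_pos: [0.4657, 0.3728, 0.1053]
eef_rot: [0.758, 0.652, 0.0, 0.0]
contact_force: [0.6, -0.2, -0.9]
opening: 0.37
finger_force: 14.9
```

Emit:
step_arm(steps=[[[0, 0, 0.1], [0, 0, 0]], [[0, 0, 0.1], [0, 0, 0]], [[0, 0, 0.1], [0, 0, 0]], [[0, 0, 0], [0, 0, 0]], [[0, 0, 0], [0, 0, 0]]])

```text
clock: 30.0
tool_pos: [0.4657, 0.3732, 0.1027]
eef_rot: [0.758, 0.652, 0.0, -0.0]
contact_force: [-0.9, -0.6, 5.1]
opening: 0.372
finger_force: 14.9
```

Emit:
step_arm(steps=[[[0, 0, 0], [0, 0, 0]], [[0, 0, 0], [0, 0, 0]], [[0, 0, 0], [0, 0, 0]], [[0, 0, 0], [0, 0, 0]], [[0, 0, 0], [0, 0, 0]], [[0, 0, -2], [0, 0, 0]], [[0, 0, -3], [0, 0, 0]], [[0, 0, -4], [0, 0, 0]], [[0, 0, -3], [0, 0, 0]], [[-2.1, 1, 0], [0, 0, 0]], [[-4, 1.8, 0], [0, 0, 0]], [[-4, 1.8, 0], [0, 0, 0]]], claw=1)

```text
clock: 31.5
tool_pos: [0.4963, 0.265, 0.2223]
eef_rot: [0.758, 0.653, 0.0, 0.0]
contact_force: [1.4, -1.1, -0.3]
opening: 1.0
finger_force: 0.0
```

Emit:
step_arm(steps=[[[-4, 1.9, 0], [0, 0, 0]], [[-4, 1.9, 0], [0, 0, 0]], [[-4, 1.9, 0], [0, 0, 0]], [[-4, 1.9, 0], [0, 0, 0]], [[-4, 1.9, 0], [0, 0, 0]], [[-4, 1.9, 0], [0, 0, 0]], [[-4, 1.8, 0], [0, 0, 0]], [[-2.5, 1.1, 0], [0, 0, 0]], [[-1.7, 0.7, 0], [0, 0, 0]], [[0, 0, 0], [0, 0, 0]], [[0, 0, 0], [0, 0, 0]]])

```text
clock: 32.88
tool_pos: [0.5963, -0.0728, 0.2223]
eef_rot: [0.757, 0.653, 0.0, -0.001]
contact_force: [-0.2, 0.1, 0.3]
opening: 0.998
finger_force: 0.0
```

Run:
```python
from h import *
x=st(); print(x['clock'],x['tool_pos'],delta([.5952,-.0748,.093]))
```

```text
32.875 [ 0.596316   -0.07276223  0.22234078] [-0.23482614 -0.07795659 12.93379813]
```

Emit:
step_arm(steps=[[[-0.2, -0.1, 2], [0, 0, 0]], [[0, 0, 3], [0, 0, 0]], [[0, 0, 3], [0, 0, 0]], [[0, 0, 2.5], [0, 0, 0]], [[0, 0, 1.5], [0, 0, 0]], [[0, 0, 0.9], [0, 0, 0]], [[0, 0, 0], [0, 0, 0]], [[0, 0, 0], [0, 0, 0]]])

```text
clock: 33.88
tool_pos: [0.5958, -0.0764, 0.094]
eef_rot: [0.758, 0.652, 0.001, 0.0]
contact_force: [1.3, -0.1, -0.3]
opening: 1.003
finger_force: 0.0
```

Emit:
step_arm(steps=[[[0, 0, 0], [0, 0, 0]], [[0, 0, 0], [0, 0, 0]], [[0, 0, 0], [0, 0, 0]], [[0, 0, 0], [0, 0, 0]], [[0, 0, 0], [0, 0, 0]], [[0, 0, 0], [0, 0, 0]], [[0, 0, 0], [0, 0, 0]], [[0, 0, 0], [0, 0, 0]]], claw=-1, grip_force=15)

```text
clock: 34.88
tool_pos: [0.5951, -0.0765, 0.0932]
eef_rot: [0.758, 0.652, -0.0, -0.0]
contact_force: [0.0, 0.5, -0.3]
opening: 0.463
finger_force: 15.0
```

Emit:
step_arm(steps=[[[0, 0, -0.5], [0, 0, 0]], [[0, 0, -1.5], [0, 0, 0]], [[0, 0, -2.5], [0, 0, 0]], [[0, 0, -3], [0, 0, 0]], [[0, 0, -3], [0, 0, 0]], [[0, 0, -2.5], [0, 0, 0]], [[0, 0, -1], [0, 0, 0]], [[1, -0.5, 0], [0, 0, 0]], [[2.5, -1.4, 0], [0, 0, 0]], [[3, -1.6, 0], [0, 0, 0]], [[3, -1.6, 0], [0, 0, 0]], [[3, -1.6, 0], [0, 0, 0]]])

```text
clock: 36.38
tool_pos: [0.5459, 0.0587, 0.2321]
eef_rot: [0.758, 0.653, -0.001, -0.001]
contact_force: [0.2, 0.5, -1.1]
opening: 0.457
finger_force: 15.0
```

Emit:
step_arm(steps=[[[3, -1.7, 0], [0, 0, 0]], [[3, -1.7, 0], [0, 0, 0]], [[3, -1.7, 0], [0, 0, 0]], [[3, -1.7, 0], [0, 0, 0]], [[3, -1.6, 0], [0, 0, 0]], [[3, -1.6, 0], [0, 0, 0]], [[2, -1.1, 0], [0, 0, 0]], [[1.2, -0.5, 0], [0, 0, 0]], [[0, 0, 0], [0, 0, 0]], [[0, 0, 2], [0, 0, 0]], [[0, 0, 3], [0, 0, 0]], [[0, 0, 3], [0, 0, 0]]])

```text
clock: 37.88
tool_pos: [0.4652, 0.2821, 0.1522]
eef_rot: [0.759, 0.651, -0.0, 0.001]
contact_force: [0.2, -0.6, -0.7]
opening: 0.458
finger_force: 15.0
```

Emit:
step_arm(steps=[[[0, 0, 2], [0, 0, 0]], [[0, 0, 1.3], [0, 0, 0]], [[0, 0, 0.6], [0, 0, 0]], [[0, 0, 0.3], [0, 0, 0]], [[0, 0, 0.2], [0, 0, 0]], [[0, 0, 0.1], [0, 0, 0]], [[0, 0, 0], [0, 0, 0]], [[0, 0, 0], [0, 0, 0]]])

```text
clock: 38.88
tool_pos: [0.4645, 0.284, 0.1084]
eef_rot: [0.758, 0.652, 0.0, 0.0]
contact_force: [-0.1, 0.3, -1.0]
opening: 0.464
finger_force: 15.0
```

Emit:
step_arm(steps=[[[0, 0, 0.1], [0, 0, 0]], [[0, 0, 0.1], [0, 0, 0]], [[0, 0, 0], [0, 0, 0]], [[0, 0, 0], [0, 0, 0]]])

```text
clock: 39.38
tool_pos: [0.4645, 0.2844, 0.1072]
eef_rot: [0.758, 0.652, 0.001, 0.0]
contact_force: [-1.3, -1.0, 7.8]
opening: 0.462
finger_force: 15.0
```

Emit:
step_arm(steps=[[[0, 0, 0], [0, 0, 0]], [[0, 0, 0], [0, 0, 0]], [[0, 0, 0], [0, 0, 0]], [[0, 0, 0], [0, 0, 0]], [[0, 0, 0], [0, 0, 0]], [[0, 0, -2], [0, 0, 0]], [[0, 0, -3], [0, 0, 0]], [[0, 0, -4], [0, 0, 0]], [[0, 0, -4], [0, 0, 0]], [[0, 0, -2], [0, 0, 0]], [[-2, 0.7, 0], [0, 0, 0]], [[-4, 1.3, 0], [0, 0, 0]]], claw=1)

```text
clock: 40.88
tool_pos: [0.4751, 0.2229, 0.2568]
eef_rot: [0.757, 0.654, 0.001, -0.0]
contact_force: [0.2, -0.8, -0.2]
opening: 0.999
finger_force: 0.0
```

Emit:
step_arm(steps=[[[-4, 1.4, 0], [0, 0, 0]], [[-4, 1.4, 0], [0, 0, 0]], [[-4, 1.4, 0], [0, 0, 0]], [[-4, 1.4, 0], [0, 0, 0]], [[-4, 1.4, 0], [0, 0, 0]], [[-4, 1.4, 0], [0, 0, 0]], [[-4, 1.4, 0], [0, 0, 0]], [[-4, 1.4, 0], [0, 0, 0]], [[-4, 1.3, 0], [0, 0, 0]], [[-4, 1.3, 0], [0, 0, 0]], [[-3, 1, 0], [0, 0, 0]], [[-1.6, 0.5, 0], [0, 0, 0]]])

```text
clock: 42.38
tool_pos: [0.5598, -0.2442, 0.2558]
eef_rot: [0.759, 0.651, -0.0, 0.0]
contact_force: [-0.2, 0.6, 0.3]
opening: 0.999
finger_force: 0.0
```

Emit:
step_arm(steps=[[[0, 0, 0], [0, 0, 0]], [[0, 0, 0], [0, 0, 0]]])

```text
clock: 42.62
tool_pos: [0.5602, -0.2401, 0.2564]
eef_rot: [0.757, 0.653, 0.0, -0.0]
contact_force: [0.9, 0.7, -0.4]
opening: 1.002
finger_force: 0.0
```

Run:
```python
from h import *
x=st(); print(x['clock'],x['tool_pos'],delta([.5573,-.2425,.143])); snap('side','s6')
im=cv2.imread('pics/s6.png')[90:384,110:430]; im=cv2.resize(im,None,fx=2,fy=2); cv2.imwrite('pics/s6c.png',im)
```

```text
42.625 [ 0.56023989 -0.24007038  0.25636479] [-0.29719737 -0.25299783 11.33617608]
```

View pics/s6c.png

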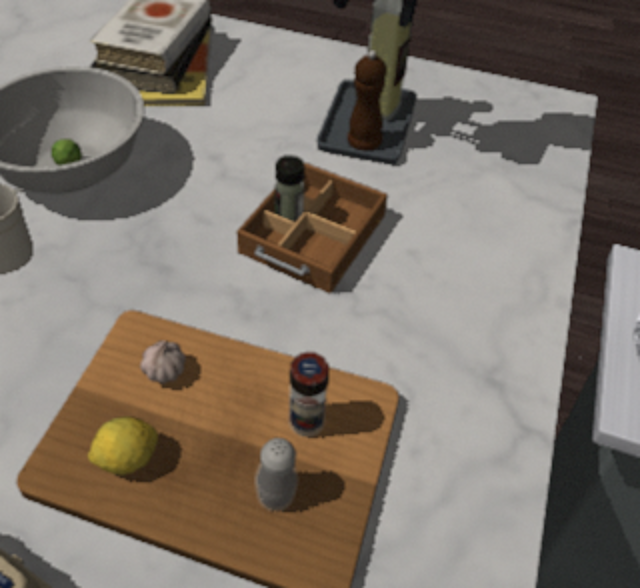

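Salt (277,475) and red jar (309,395) stand on the near half of the board, and the mill and bottle are upright in the tray. Now the mill goes back.

Emit:
step_arm(steps=[[[-0.3, -0.2, 2], [0, 0, 0]], [[0, 0, 3], [0, 0, 0]], [[0, 0, 3], [0, 0, 0]], [[0, 0, 2], [0, 0, 0]], [[0, 0, 1], [0, 0, 0]], [[0, 0, 0.2], [0, 0, 0]], [[0, 0, 0], [0, 0, 0]], [[0, 0, 0], [0, 0, 0]]])

```text
clock: 43.68
tool_pos: [0.5583, -0.2449, 0.1451]
eef_rot: [0.758, 0.652, 0.0, 0.001]
contact_force: [-0.3, -0.6, 0.4]
opening: 1.0
finger_force: 0.0
```

Emit:
step_arm(steps=[[[0, 0, 0], [0, 0, 0]], [[0, 0, 0], [0, 0, 0]], [[0, 0, 0], [0, 0, 0]], [[0, 0, 0], [0, 0, 0]], [[0, 0, 0], [0, 0, 0]], [[0, 0, 0], [0, 0, 0]], [[0, 0, 0], [0, 0, 0]]], claw=-1, grip_force=20)

```text
clock: 44.55
tool_pos: [0.5575, -0.2448, 0.1442]
eef_rot: [0.758, 0.652, -0.0, -0.0]
contact_force: [-1.1, 0.7, 1.2]
opening: 0.53
finger_force: 19.6
```

Emit:
step_arm(steps=[[[0, 0, -0.5], [0, 0, 0]], [[0, 0, -1.5], [0, 0, 0]], [[0, 0, -2], [0, 0, 0]], [[0, 0, -2.5], [0, 0, 0]], [[0, 0, -2.5], [0, 0, 0]], [[0, 0, -1], [0, 0, 0]], [[0, 0, 0], [0, 0, 0]], [[0, 0, 0], [0, 0, 0]]])

```text
clock: 45.55
tool_pos: [0.5571, -0.2448, 0.2433]
eef_rot: [0.758, 0.652, -0.001, -0.001]
contact_force: [-0.4, 0.7, -2.5]
opening: 0.533
finger_force: 19.6
```

Run:
```python
from h import *
x=st(); print(x['clock'],x['tool_pos'],x['opening']*88,x['moment'],delta([.5305,-.0530,.1477]))
```

```text
45.55 [ 0.55707818 -0.2447957   0.24333017] 46.862766454645524 [-0.02315674 -0.0662682   0.03032512] [18.56994017 -5.46567813  9.57365573]
```

Emit:
step_arm(steps=[[[1.2, -0.4, 0], [0, 0, 0]], [[3, -0.9, 0], [0, 0, 0]], [[3.3, -1, 0], [0, 0, 0]], [[3.5, -1, 0], [0, 0, 0]], [[3.5, -1, 0], [0, 0, 0]], [[2.6, -0.8, 0], [0, 0, 0]], [[1.5, -0.4, 0], [0, 0, 0]], [[0, 0, 0], [0, 0, 0]], [[0, 0, 1.5], [0, 0, 0]], [[0, 0, 2], [0, 0, 0]], [[0, 0, 0], [0, 0, 0]], [[0, 0, 0], [0, 0, 0]]])

```text
clock: 47.05
tool_pos: [0.5312, -0.0534, 0.2091]
eef_rot: [0.758, 0.652, -0.0, 0.0]
contact_force: [0.1, -0.9, -1.7]
opening: 0.531
finger_force: 19.6
```

Emit:
step_arm(steps=[[[0, 0, 1.5], [0, 0, 0]], [[0, 0, 2], [0, 0, 0]], [[0, 0, 1], [0, 0, 0]], [[0, 0, 0.7], [0, 0, 0]], [[0, 0, 0.4], [0, 0, 0]], [[0, 0, 0.2], [0, 0, 0]], [[0, 0, 0.1], [0, 0, 0]], [[0, 0, 0], [0, 0, 0]], [[0, 0, 0], [0, 0, 0]]])

```text
clock: 48.18
tool_pos: [0.5312, -0.0527, 0.1504]
eef_rot: [0.758, 0.652, 0.0, 0.0]
contact_force: [0.3, -0.4, -0.7]
opening: 0.533
finger_force: 19.6
```

Emit:
step_arm(steps=[[[0, 0, 0.15], [0, 0, 0]], [[0, 0, 0.1], [0, 0, 0]], [[0, 0, 0.1], [0, 0, 0]], [[0, 0, 0], [0, 0, 0]], [[0, 0, 0], [0, 0, 0]]])

```text
clock: 48.8
tool_pos: [0.5311, -0.0525, 0.1471]
eef_rot: [0.758, 0.652, 0.0, 0.0]
contact_force: [-1.1, 0.1, 5.9]
opening: 0.537
finger_force: 19.5
```

Emit:
step_arm(steps=[[[0, 0, 0], [0, 0, 0]], [[0, 0, 0], [0, 0, 0]], [[0, 0, 0], [0, 0, 0]], [[0, 0, 0], [0, 0, 0]], [[0, 0, 0], [0, 0, 0]], [[0, 0, -2], [0, 0, 0]], [[0, 0, -3], [0, 0, 0]], [[0, 0, -4], [0, 0, 0]], [[0, 0, -4], [0, 0, 0]], [[0, 0, -4], [0, 0, 0]], [[0, 0, -3], [0, 0, 0]], [[0, 0, -1], [0, 0, 0]]], claw=1)

```text
clock: 50.3
tool_pos: [0.5316, -0.0525, 0.3583]
eef_rot: [0.758, 0.652, 0.001, 0.001]
contact_force: [0.8, 0.7, -0.1]
opening: 1.002
finger_force: 0.0
```

Emit:
step_arm(steps=[[[-2, 0.5, 0], [0, 0, 0]], [[-4, 0.9, 0], [0, 0, 0]], [[-4, 0.9, 0], [0, 0, 0]], [[-4, 0.9, 0], [0, 0, 0]], [[-4, 0.9, 0], [0, 0, 0]], [[-4, 0.9, 0], [0, 0, 0]], [[-3.5, 0.8, 0], [0, 0, 0]], [[-2.3, 0.6, 0], [0, 0, 0]], [[0, 0, 0], [0, 0, 0]], [[0, 0, 0], [0, 0, 0]]])

```text
clock: 51.55
tool_pos: [0.5529, -0.3354, 0.356]
eef_rot: [0.757, 0.653, 0.0, -0.001]
contact_force: [0.3, 0.3, -0.3]
opening: 0.999
finger_force: 0.0
```

Run:
```python
from h import *
x=st(); print(x['clock'],x['tool_pos'],delta([.5516,-.3373,.2667])); snap('side','s7')
im=cv2.imread('pics/s7.png')[70:240,220:420]; im=cv2.resize(im,None,fx=3,fy=3); cv2.imwrite('pics/s7c.png',im)
```

```text
51.55 [ 0.55290316 -0.33538694  0.35602545] [-0.22177014 -0.08902211  8.93234791]
```

View pics/s7c.png

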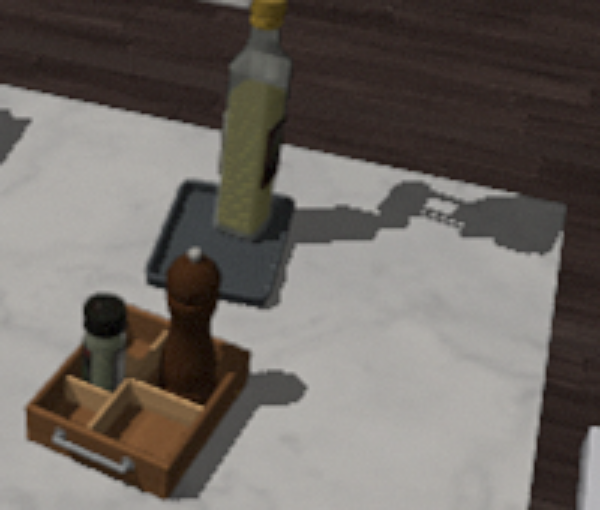

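The mill stands upright in its compartment (190,340) and the bottle upright in the tray (245,150). Next I take the bottle.

Emit:
step_arm(steps=[[[-0.2, -0.1, 2], [0, 0, 0]], [[0, 0, 3], [0, 0, 0]], [[0, 0, 2.5], [0, 0, 0]], [[0, 0, 1.4], [0, 0, 0]], [[0, 0, 0], [0, 0, 0]], [[0, 0, 0], [0, 0, 0]]])

```text
clock: 52.35
tool_pos: [0.5524, -0.3388, 0.2689]
eef_rot: [0.758, 0.652, 0.0, 0.001]
contact_force: [0.8, -0.6, -0.2]
opening: 0.998
finger_force: 0.0
```

Emit:
step_arm(steps=[[[0, 0, 0], [0, 0, 0]], [[0, 0, 0], [0, 0, 0]], [[0, 0, 0], [0, 0, 0]], [[0, 0, 0], [0, 0, 0]], [[0, 0, 0], [0, 0, 0]], [[0, 0, 0], [0, 0, 0]], [[0, 0, 0], [0, 0, 0]], [[0, 0, 0], [0, 0, 0]]], claw=-1, grip_force=40)

```text
clock: 53.35
tool_pos: [0.5514, -0.339, 0.2677]
eef_rot: [0.758, 0.652, -0.0, -0.0]
contact_force: [-1.0, 0.7, 1.1]
opening: 0.45
finger_force: 39.5
```

Emit:
step_arm(steps=[[[0, 0, -0.5], [0, 0, 0]], [[0, 0, -1], [0, 0, 0]], [[0, 0, -1.5], [0, 0, 0]], [[0, 0, -2], [0, 0, 0]], [[0, 0, -2.5], [0, 0, 0]], [[0, 0, -2.5], [0, 0, 0]], [[0, 0, -2.5], [0, 0, 0]], [[0, 0, -2.5], [0, 0, 0]], [[0, 0, -2.5], [0, 0, 0]], [[0, 0, -2], [0, 0, 0]], [[0, 0, -1], [0, 0, 0]], [[0, 0, 0], [0, 0, 0]]])

```text
clock: 54.85
tool_pos: [0.5519, -0.3388, 0.4735]
eef_rot: [0.758, 0.652, 0.0, 0.001]
contact_force: [-0.4, -0.2, -8.5]
opening: 0.454
finger_force: 38.7
```

Run:
```python
from h import *
x=st(); print(x['clock'],x['tool_pos'],x['opening']*88,x['contact_force'],delta([.5417,.0325,.4703]))
```

```text
54.85 [ 0.55187902 -0.3387607   0.4734533 ] 39.988960959190244 [-0.36146056 -0.24709858 -8.50857306] [36.56275753 -6.52365148  0.29552206]
```

Emit:
step_arm(steps=[[[1.3, -0.3, 0], [0, 0, 0]], [[2.5, -0.4, 0], [0, 0, 0]], [[3.5, -0.6, 0], [0, 0, 0]], [[4, -0.7, 0], [0, 0, 0]], [[4, -0.7, 0], [0, 0, 0]], [[4, -0.7, 0], [0, 0, 0]], [[4, -0.7, 0], [0, 0, 0]], [[4, -0.7, 0], [0, 0, 0]], [[3.5, -0.6, 0], [0, 0, 0]], [[2.8, -0.5, 0], [0, 0, 0]], [[2, -0.4, 0], [0, 0, 0]], [[1, -0.2, 0], [0, 0, 0]]])

```text
clock: 56.35
tool_pos: [0.5406, 0.0349, 0.4723]
eef_rot: [0.757, 0.654, -0.0, -0.001]
contact_force: [0.1, 0.3, -7.9]
opening: 0.449
finger_force: 38.7
```

Emit:
step_arm(steps=[[[0, 0, 0], [0, 0, 0]], [[0, 0, 0], [0, 0, 0]], [[0, 0, 0], [0, 0, 0]]])

```text
clock: 56.72
tool_pos: [0.5419, 0.0312, 0.4725]
eef_rot: [0.759, 0.652, -0.0, 0.0]
contact_force: [0.2, 0.5, -7.1]
opening: 0.456
finger_force: 38.7
```

Run:
```python
from h import *
x=st(); print(x['clock'],x['tool_pos'],x['opening']*88,x['contact_force'],delta([.5417,.0325,.2707]))
```

```text
56.725 [0.54193167 0.03124857 0.47249541] 40.10693588214636 [ 0.20414182  0.4584768  -7.13926224] [ 0.14018197 -0.03735128 20.17942121]
```

Emit:
step_arm(steps=[[[0, 0, 1], [0, 0, 0]], [[0, 0, 2], [0, 0, 0]], [[0, 0, 3], [0, 0, 0]], [[0, 0, 3], [0, 0, 0]], [[0, 0, 2.5], [0, 0, 0]], [[0, 0, 1.5], [0, 0, 0]], [[0, 0, 1], [0, 0, 0]], [[0, 0, 0], [0, 0, 0]], [[0, 0, 0], [0, 0, 0]]])

```text
clock: 57.85
tool_pos: [0.5424, 0.0328, 0.3335]
eef_rot: [0.758, 0.652, 0.001, 0.001]
contact_force: [1.1, -0.0, -6.8]
opening: 0.452
finger_force: 38.7
```

Emit:
step_arm(steps=[[[0, 0, 1], [0, 0, 0]], [[0, 0, 1], [0, 0, 0]], [[0, 0, 1], [0, 0, 0]], [[0, 0, 1], [0, 0, 0]], [[0, 0, 0.8], [0, 0, 0]], [[0, 0, 0.6], [0, 0, 0]], [[0, 0, 0.3], [0, 0, 0]], [[0, 0, 0.2], [0, 0, 0]], [[0, 0, 0.1], [0, 0, 0]], [[0, 0, 0], [0, 0, 0]], [[0, 0, 0], [0, 0, 0]]])

```text
clock: 59.22
tool_pos: [0.542, 0.0327, 0.2729]
eef_rot: [0.758, 0.652, 0.0, 0.0]
contact_force: [-0.9, 0.3, -8.6]
opening: 0.453
finger_force: 38.7
```

Emit:
step_arm(steps=[[[0, 0, 0.1], [0, 0, 0]], [[0, 0, 0.1], [0, 0, 0]], [[0, 0, 0.1], [0, 0, 0]], [[0, 0, 0], [0, 0, 0]], [[0, 0, 0], [0, 0, 0]]])

```text
clock: 59.85
tool_pos: [0.5423, 0.0328, 0.2706]
eef_rot: [0.758, 0.652, 0.001, 0.001]
contact_force: [-1.8, -0.5, 5.8]
opening: 0.447
finger_force: 39.9
```

Emit:
step_arm(steps=[[[0, 0, 0], [0, 0, 0]], [[0, 0, 0], [0, 0, 0]], [[0, 0, 0], [0, 0, 0]], [[0, 0, 0], [0, 0, 0]], [[0, 0, 0], [0, 0, 0]], [[0, 0, -2], [0, 0, 0]], [[0, 0, -3], [0, 0, 0]], [[0, 0, -4], [0, 0, 0]], [[0, 0, -4], [0, 0, 0]], [[0, 0, -2], [0, 0, 0]], [[0, 0, 0], [0, 0, 0]], [[0, 0, 0], [0, 0, 0]]], claw=1)

```text
clock: 61.35
tool_pos: [0.5413, 0.0323, 0.4186]
eef_rot: [0.758, 0.652, -0.001, -0.0]
contact_force: [-0.7, 0.3, -0.1]
opening: 1.0
finger_force: 0.0
```

Run:
```python
from h import *
snap('side','s8'); im=cv2.imread('pics/s8.png')[90:384,110:430]; cv2.imwrite('pics/s8c.png',cv2.resize(im,None,fx=2,fy=2))
```

```text
(no output)
```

View pics/s8c.png

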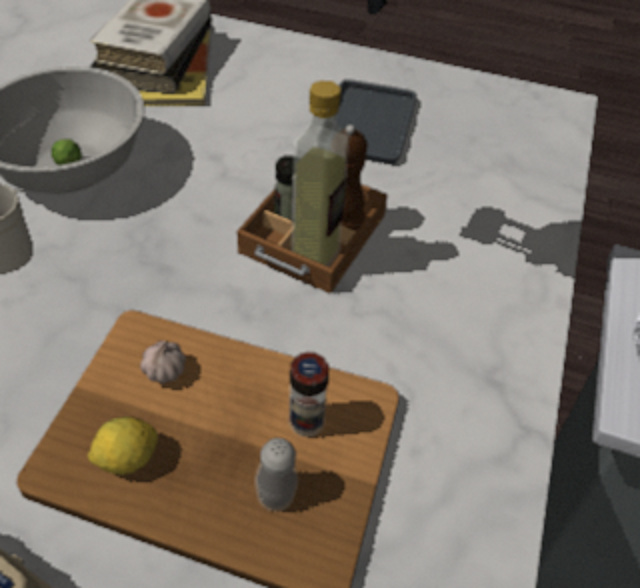

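The bottle (320,180) and mill (355,175) are back upright in their compartments. Salt and red jar stand on the board, and the gripper is clear.

```bash
python3 -c "
from plant import finish_job; print(finish_job())"
```

```text
the job is handed in; nothing more can be done
None
```

The job is done and handed in after about 61 s of robot time: the salt and the red-topped jar stand on the near half of the board, the mill and oil bottle are back upright in their own compartments, and nothing was knocked over.

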